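Vials to the thawing block, keeping their order

ROBOT

A 6-joint arm with a two-finger parallel gripper is mounted at the origin on a cart in front of the work surface, level with it; the furniture and walls round the work are solid. World frame = base frame: x ahead of the robot, y to its left, z up, the work surface at z = 0. Lengths are in m, angles in rad, forces in N, time in s.
With the tool pointing down it reaches from about 0.35 to 0.775 m from the base axis. Payload 5.5 kg.
Tool frame: the origin (TCP) lies between the finger pads; the fingertips stand 11 mm ahead of it and the grasp point (between the pads) lies 8 mm behind it (tips_ahead is the distance from the TCP to the fingertips, in m); z points along the fingers, y is the line along which they close (so a half turn about z gives the same grasp; the last joint's range is limited). The gripper opens to 85 mm and grips with 20 to 120 N. Pads are 22 mm wide; open, the fingers measure 114 mm over their backs; the gripper's body (76 mm by 85 mm) begins 54 mm behind the grasp point. The pads swing forward as they close: fully open they stand 13 mm farther back than shut.
Start: joints at [1.158, 0.313, 0.046, 1.304, 0, 1.431], TCP at [0.155, 0.554, 0.242] pointing down, gripper open.
Joint ranges: [-2.76, 2.76], [-0.86, 1.69], [-1.03, 1.26], [-2.2, 2.34], [-1.47, 1.5], [-3.14, 3.14]. Speed limits (rad/s): [2.57, 2.57, 3.14, 3.14, 3.14, 3.14].

INTERFACE

Orientations are given as a unit quaternion [w, x, y, z].
In Python, from workcell import * gives the robot as it stands. The module is installed in compiled form; this text tells all that it offers.
- The arm moves only by the tool jog_arm, never from a script. Its argument "moves" is a list of rows, each an object with "fingers": the closure, from 0 (fully open) to 1 (shut); "slide": the shift along the tool's x, y, z in mm, a list of three; "angular": the turn, a rotation vector about the tool's x, y, z in degrees, a list of three. A call has 1 to 10 rows; each row is the pose to reach, as a shift and turn from the pose commanded when the call began, along the tool's axes at that moment; what a row does not reach only later rows make up. A row lasts 1/12 s, in which the tool goes at most 41.7 mm and 7.16 degrees, less where a joint would pass 70% of its speed; a pose out of reach is approached as far as the arm can. A call with a gripper value outside its range is refused whole. The fingers move at their own pace and stop on an object; "squeeze" is the grip in N (left out, the last holds). Time passes only in rows, so rows that repeat a pose let the fingers close. It gives the time, the measured TCP pose, the force, the opening and the grip force at its end, in the units of the state.
- get_state(): the state, without advancing time (a new reading comes with each control period).
- read_camera(name): name is "scene" or "side" or "wrist"; returns a dict with "color" (384x512x3 uint8, red, green, blue), "fovy" (degrees; the focal length in pixels is half the picture's height over the tangent of half this angle, whatever the lens; pixels are square), "cx", "cy" (the principal point, pixels), "world_from_camera" (4x4, takes a point from camera to world coordinates); the wrist camera has in their place "tool_from_camera" (4x4, takes a point from camera to tool coordinates, whose origin is the TCP and whose axes are the flange's). Camera axes: x right, y down, z forward; pixel columns grow to the right and rows downward; lengths in m; the calibration is good to about 2 mm. A picture is of the moment at which its call begins: read the wrist's pose just before it. There is no depth.
- hand_in(): hands the job in; it is judged then, once.
Trained networks look in a picture, given as the dict that the camera call returned (one of the last four; its "shot" number tells which), for a name from the list of things; names that differ only in an ending like _2 or _b are one class to them, and where a whole thing is asked for, a point or a joint stands for the part that bears it (a point fixed in the world has none). Each returns a list of dicts, best first, with "p" (0 to 1); they miss things now and then, are a little off and sometimes report something else, mostly with a low value. They report only what shows in the picture. A call takes as long as a camera call. They do not tell look-alikes from the thing itself.
- look_for(target, picture): "point" ([column, row] in pixels, amid what is visible of it).
- tip_of(target, picture): "point" ([column, row] in pixels: a listed point, or the origin of a listed thing).
The state is a dict: "clock": time; "joint_pos": joint angles; "qvel": joint speeds; "tau": joint torques, N m; "tcp_pos": TCP position; "orientation": TCP orientation; "wrist_force": force on the tool from outside, world axes, zero at the start; "ft_torque": the same for the moment, N m; "finger_gap": finger opening in m; "grip_force": force on a finger pad.
Only numpy, scipy, OpenCV 4.12 (cv2) and the standard library are available. Lean on these libraries where they do the work, as an engineer would, in place of code of your own. Each camera call takes 0.05 s, during which the arm holds its last target. There are 200 camera calls.

TASK

Move the four vials from the black rack into the aluminium thawing block in the same order: the samples are known only by their place counted from the green end cap, so the vial nearest the rack's green end goes into the well nearest the block's green end, the second into the second, and so on. Carry each one straight across, never setting one down on the bench, in another hole of the rack or in a well that is not its own, and lower it right into its well, upright, before letting go. Leave the chip box and the teal-lidded jar where they are.

Things in the scene. Friction and masses are not known exactly. Their poses are not given: they have to be found in the camera images.
- vial_blue_mid (a point): centre (half-way up) of the vial with the blue screw cap: white round body 22 mm in diameter, cap 20 mm in diameter over the top 10 mm, 46 mm tall, about 25 g; z points up along it. It starts upright in any one of the rack's holes, with this point 29 mm above the bench; seated in the block it is at the same height. Best gripped from above, across the row.
- vial_yellow_mid (a point): centre (half-way up) of the vial with the yellow screw cap: white round body 22 mm in diameter, cap 20 mm in diameter over the top 10 mm, 46 mm tall, about 25 g; z points up along it. It starts upright in any one of the rack's holes, with this point 29 mm above the bench; seated in the block it is at the same height. Best gripped from above, across the row.
- vial_white_mid (a point): centre (half-way up) of the vial with the white screw cap: white round body 22 mm in diameter, cap 20 mm in diameter over the top 12 mm, 52 mm tall, about 25 g; z points up along it. It starts upright in any one of the rack's holes, with this point 32 mm above the bench; seated in the block it is at the same height. Best gripped from above, across the row.
- vial_red_mid (a point): centre (half-way up) of the vial with the red screw cap: white round body 22 mm in diameter, cap 20 mm in diameter over the top 10 mm, 46 mm tall, about 25 g; z points up along it. It starts upright in any one of the rack's holes, with this point 29 mm above the bench; seated in the block it is at the same height. Best gripped from above, across the row.
- rack: black plastic vial rack, fixed, origin on the bench under its centre, 50 mm (its x) by 176 mm (its y, along the row), top 18 mm above the bench. Four 26 mm round holes in a row at y = -63, -21, +21, +63 mm (x = 0), with a floor 6 mm above the bench, so a vial stands 12 mm deep. An end cap, 12 mm thick along y, is on either end: one green, one grey.
- rack_green_end: the green end cap of the black rack, on its +y or its -y end; origin on the bench under its centre, 94 mm from the rack's centre along the row. 12 mm along the row, 52 mm across, 22 mm high. The centres of the rack's first, second, third and fourth holes lie 31, 73, 115 and 157 mm from it. (The grey cap is at the other end.)
- block: bare aluminium thawing block, fixed, origin on the bench under its centre, 54 mm (its x) by 188 mm (its y, along the row), top 18 mm above the bench. Four wells in a row at y = -69, -23, +23, +69 mm (x = 0): 38 mm in diameter, plain, flat floor 6 mm above the bench (12 mm deep). A 12 mm end cap on either end, one green, one grey. It stands roughly parallel to the rack, in front of or behind it.
- block_green_end: the green end cap of the aluminium block, on its +y or its -y end; origin on the bench under its centre, 100 mm from the block's centre along the row. 12 mm along the row, 56 mm across, 22 mm high. The centres of the block's first, second, third and fourth wells lie 31, 77, 123 and 169 mm from it. (The grey cap is at the other end.)
- chip_box_mid (a point): centre of a loose black chip box with a clear lid, 69 x 66 x 20 mm, lying to the right of the work: a bystander, leave alone; z up
- teal_jar_mid (a point): centre of a loose white jar with a teal (blue-green) lid, 52 mm in diameter, 55 mm tall, standing behind the work: a bystander, leave alone; z up
Not all that is in view belongs to the job. What is shaped like the part that bears vial_red_mid but orange is not meant.

How it is judged:
At the end, for the whole second after the job is handed in: Each of the four wells of the block holds one vial, within 10 mm of the well's centre along the row and across it, seated to within 4 mm of the floor, tilted less than 0.15 rad, at rest; every vial came from the hole of the same number, counted from the green end caps (x of vial_blue_mid in the frame of block between -0.01 and 0.01 m and height (world z) of vial_blue_mid between 0.026 and 0.033 m and angle between each of vial_blue_mid, vial_yellow_mid, vial_white_mid, vial_red_mid's own z axis and vertical below 0.15 rad and linear speed of each of vial_blue, vial_yellow, vial_white, vial_red below 0.02 m/s and x of vial_yellow_mid in the frame of block between -0.01 and 0.01 m and height (world z) of vial_yellow_mid between 0.026 and 0.033 m and x of vial_white_mid in the frame of block between -0.01 and 0.01 m and height (world z) of vial_white_mid between 0.029 and 0.036 m and x of vial_red_mid in the frame of block between -0.01 and 0.01 m and height (world z) of vial_red_mid between 0.026 and 0.033 m and (horizontal distance between vial_blue_mid and block_green_end between 0.021 and 0.041 m or horizontal distance between vial_yellow_mid and block_green_end between 0.021 and 0.041 m or horizontal distance between vial_white_mid and block_green_end between 0.021 and 0.041 m or horizontal distance between vial_red_mid and block_green_end between 0.021 and 0.041 m) and (horizontal distance between vial_blue_mid and block_green_end between 0.067 and 0.087 m or horizontal distance between vial_yellow_mid and block_green_end between 0.067 and 0.087 m or horizontal distance between vial_white_mid and block_green_end between 0.067 and 0.087 m or horizontal distance between vial_red_mid and block_green_end between 0.067 and 0.087 m) and (horizontal distance between vial_blue_mid and block_green_end between 0.113 and 0.133 m or horizontal distance between vial_yellow_mid and block_green_end between 0.113 and 0.133 m or horizontal distance between vial_white_mid and block_green_end between 0.113 and 0.133 m or horizontal distance between vial_red_mid and block_green_end between 0.113 and 0.133 m) and (horizontal distance between vial_blue_mid and block_green_end between 0.159 and 0.179 m or horizontal distance between vial_yellow_mid and block_green_end between 0.159 and 0.179 m or horizontal distance between vial_white_mid and block_green_end between 0.159 and 0.179 m or horizontal distance between vial_red_mid and block_green_end between 0.159 and 0.179 m)); the robot touches nothing.
It fails at once if a vial was put into a well of the block while the vial that belongs there (the one in the rack's hole of the same number from the green end) was still in the rack ((((horizontal distance between vial_blue_mid and block_green_end between 0.021 and 0.041 m and x of vial_blue_mid in the frame of block between -0.01 and 0.01 m and height (world z) of vial_blue_mid below 0.037 m) or (horizontal distance between vial_yellow_mid and block_green_end between 0.021 and 0.041 m and x of vial_yellow_mid in the frame of block between -0.01 and 0.01 m and height (world z) of vial_yellow_mid below 0.037 m) or (horizontal distance between vial_white_mid and block_green_end between 0.021 and 0.041 m and x of vial_white_mid in the frame of block between -0.01 and 0.01 m and height (world z) of vial_white_mid below 0.04 m) or (horizontal distance between vial_red_mid and block_green_end between 0.021 and 0.041 m and x of vial_red_mid in the frame of block between -0.01 and 0.01 m and height (world z) of vial_red_mid below 0.037 m)) and ((horizontal distance between vial_blue_mid and rack_green_end between 0.021 and 0.041 m and x of vial_blue_mid in the frame of rack between -0.01 and 0.01 m and height (world z) of vial_blue_mid below 0.039 m) or (horizontal distance between vial_yellow_mid and rack_green_end between 0.021 and 0.041 m and x of vial_yellow_mid in the frame of rack between -0.01 and 0.01 m and height (world z) of vial_yellow_mid below 0.039 m) or (horizontal distance between vial_white_mid and rack_green_end between 0.021 and 0.041 m and x of vial_white_mid in the frame of rack between -0.01 and 0.01 m and height (world z) of vial_white_mid below 0.042 m) or (horizontal distance between vial_red_mid and rack_green_end between 0.021 and 0.041 m and x of vial_red_mid in the frame of rack between -0.01 and 0.01 m and height (world z) of vial_red_mid below 0.039 m))) or (((horizontal distance between vial_blue_mid and block_green_end between 0.067 and 0.087 m and x of vial_blue_mid in the frame of block between -0.01 and 0.01 m and height (world z) of vial_blue_mid below 0.037 m) or (horizontal distance between vial_yellow_mid and block_green_end between 0.067 and 0.087 m and x of vial_yellow_mid in the frame of block between -0.01 and 0.01 m and height (world z) of vial_yellow_mid below 0.037 m) or (horizontal distance between vial_white_mid and block_green_end between 0.067 and 0.087 m and x of vial_white_mid in the frame of block between -0.01 and 0.01 m and height (world z) of vial_white_mid below 0.04 m) or (horizontal distance between vial_red_mid and block_green_end between 0.067 and 0.087 m and x of vial_red_mid in the frame of block between -0.01 and 0.01 m and height (world z) of vial_red_mid below 0.037 m)) and ((horizontal distance between vial_blue_mid and rack_green_end between 0.063 and 0.083 m and x of vial_blue_mid in the frame of rack between -0.01 and 0.01 m and height (world z) of vial_blue_mid below 0.039 m) or (horizontal distance between vial_yellow_mid and rack_green_end between 0.063 and 0.083 m and x of vial_yellow_mid in the frame of rack between -0.01 and 0.01 m and height (world z) of vial_yellow_mid below 0.039 m) or (horizontal distance between vial_white_mid and rack_green_end between 0.063 and 0.083 m and x of vial_white_mid in the frame of rack between -0.01 and 0.01 m and height (world z) of vial_white_mid below 0.042 m) or (horizontal distance between vial_red_mid and rack_green_end between 0.063 and 0.083 m and x of vial_red_mid in the frame of rack between -0.01 and 0.01 m and height (world z) of vial_red_mid below 0.039 m))) or (((horizontal distance between vial_blue_mid and block_green_end between 0.113 and 0.133 m and x of vial_blue_mid in the frame of block between -0.01 and 0.01 m and height (world z) of vial_blue_mid below 0.037 m) or (horizontal distance between vial_yellow_mid and block_green_end between 0.113 and 0.133 m and x of vial_yellow_mid in the frame of block between -0.01 and 0.01 m and height (world z) of vial_yellow_mid below 0.037 m) or (horizontal distance between vial_white_mid and block_green_end between 0.113 and 0.133 m and x of vial_white_mid in the frame of block between -0.01 and 0.01 m and height (world z) of vial_white_mid below 0.04 m) or (horizontal distance between vial_red_mid and block_green_end between 0.113 and 0.133 m and x of vial_red_mid in the frame of block between -0.01 and 0.01 m and height (world z) of vial_red_mid below 0.037 m)) and ((horizontal distance between vial_blue_mid and rack_green_end between 0.105 and 0.125 m and x of vial_blue_mid in the frame of rack between -0.01 and 0.01 m and height (world z) of vial_blue_mid below 0.039 m) or (horizontal distance between vial_yellow_mid and rack_green_end between 0.105 and 0.125 m and x of vial_yellow_mid in the frame of rack between -0.01 and 0.01 m and height (world z) of vial_yellow_mid below 0.039 m) or (horizontal distance between vial_white_mid and rack_green_end between 0.105 and 0.125 m and x of vial_white_mid in the frame of rack between -0.01 and 0.01 m and height (world z) of vial_white_mid below 0.042 m) or (horizontal distance between vial_red_mid and rack_green_end between 0.105 and 0.125 m and x of vial_red_mid in the frame of rack between -0.01 and 0.01 m and height (world z) of vial_red_mid below 0.039 m))) or (((horizontal distance between vial_blue_mid and block_green_end between 0.159 and 0.179 m and x of vial_blue_mid in the frame of block between -0.01 and 0.01 m and height (world z) of vial_blue_mid below 0.037 m) or (horizontal distance between vial_yellow_mid and block_green_end between 0.159 and 0.179 m and x of vial_yellow_mid in the frame of block between -0.01 and 0.01 m and height (world z) of vial_yellow_mid below 0.037 m) or (horizontal distance between vial_white_mid and block_green_end between 0.159 and 0.179 m and x of vial_white_mid in the frame of block between -0.01 and 0.01 m and height (world z) of vial_white_mid below 0.04 m) or (horizontal distance between vial_red_mid and block_green_end between 0.159 and 0.179 m and x of vial_red_mid in the frame of block between -0.01 and 0.01 m and height (world z) of vial_red_mid below 0.037 m)) and ((horizontal distance between vial_blue_mid and rack_green_end between 0.147 and 0.167 m and x of vial_blue_mid in the frame of rack between -0.01 and 0.01 m and height (world z) of vial_blue_mid below 0.039 m) or (horizontal distance between vial_yellow_mid and rack_green_end between 0.147 and 0.167 m and x of vial_yellow_mid in the frame of rack between -0.01 and 0.01 m and height (world z) of vial_yellow_mid below 0.039 m) or (horizontal distance between vial_white_mid and rack_green_end between 0.147 and 0.167 m and x of vial_white_mid in the frame of rack between -0.01 and 0.01 m and height (world z) of vial_white_mid below 0.042 m) or (horizontal distance between vial_red_mid and rack_green_end between 0.147 and 0.167 m and x of vial_red_mid in the frame of rack between -0.01 and 0.01 m and height (world z) of vial_red_mid below 0.039 m)))).
It fails at once if a vial was stood, laid or dropped on the bench (height (world z) of any of vial_blue_mid, vial_yellow_mid, vial_red_mid below 0.0255 m or height (world z) of vial_white_mid below 0.0285 m).
It fails at once if a vial was put down in a rack hole other than the one it started in ((distance of vial_blue_mid from where it was at the start of the episode above 0.025 m and height (world z) of vial_blue_mid below 0.034 m and x of vial_blue_mid in the frame of rack between -0.025 and 0.025 m and y of vial_blue_mid in the frame of rack between -0.09 and 0.09 m) or (distance of vial_yellow_mid from where it was at the start of the episode above 0.025 m and height (world z) of vial_yellow_mid below 0.034 m and x of vial_yellow_mid in the frame of rack between -0.025 and 0.025 m and y of vial_yellow_mid in the frame of rack between -0.09 and 0.09 m) or (distance of vial_white_mid from where it was at the start of the episode above 0.025 m and height (world z) of vial_white_mid below 0.037 m and x of vial_white_mid in the frame of rack between -0.025 and 0.025 m and y of vial_white_mid in the frame of rack between -0.09 and 0.09 m) or (distance of vial_red_mid from where it was at the start of the episode above 0.025 m and height (world z) of vial_red_mid below 0.034 m and x of vial_red_mid in the frame of rack between -0.025 and 0.025 m and y of vial_red_mid in the frame of rack between -0.09 and 0.09 m)).
It fails at once if a vial was let go with its foot more than 20 mm above the floor of a well ((height (world z) of vial_blue_mid above 0.049 m and contact force between the fingers and vial_blue below 0.01 N) or (height (world z) of vial_yellow_mid above 0.049 m and contact force between the fingers and vial_yellow below 0.01 N) or (height (world z) of vial_white_mid above 0.052 m and contact force between the fingers and vial_white below 0.01 N) or (height (world z) of vial_red_mid above 0.049 m and contact force between the fingers and vial_red below 0.01 N)).
It fails at once if the chip box or the teal-lidded jar was shifted by more than 20 mm or tipped ((distance of chip_box_mid from where it was at the start of the episode above 0.02 m or angle between chip_box_mid's own z axis and vertical above 0.3 rad) or (distance of teal_jar_mid from where it was at the start of the episode above 0.02 m or angle between teal_jar_mid's own z axis and vertical above 0.3 rad)).
It also fails if it takes over 88 s, if anything falls off the work surface, if the arm or the gripper's body presses on something with over 40 N, if the wrist force passes 120 N, or if a joint passes its speed limit or range.

## Working session

There is one attempt and no reset: what is moved stays moved. The work goes in short steps, Python scripts to look and compute and a tool call to move; the robot and the scene stay as the last step left them, time stands still between calls to the robot, and variables do not carry over. Pictures are saved under pics/ and viewed, at most 14 in all, crops included, and the job is handed in when it is done.

Besides the shell and the picture viewer there is one more tool, called as name(argument=value, ...), one argument or row to a line, values as JSON. jog_arm: Moves the arm, as the interface text tells. Its arguments: {"type":"object","properties":{"moves":{"type":"array","items":{"type":"object","properties":{"fingers":{"type":"number"},"slide":{"type":"array","items":{"type":"number"}},"angular":{"type":"array","items":{"type":"number"}}}}},"squeeze":{"type":"number"}},"required":["moves"]}

```bash
mkdir -p pics
cat > h.py <<'E'
from workcell import *
import numpy as np, cv2
from scipy.spatial.transform import Rotation as R
def Tcam(c,st=None):
    if 'world_from_camera' in c: return np.array(c['world_from_camera'])
    T=np.eye(4); q=st['orientation']; T[:3,:3]=R.from_quat([q[1],q[2],q[3],q[0]]).as_matrix(); T[:3,3]=st['tcp_pos']
    return T@np.array(c['tool_from_camera'])
def ray(c,T,p):
    f=c['color'].shape[0]/2/np.tan(np.radians(c['fovy'])/2)
    d=T[:3,:3]@np.array([(p[0]-c['cx'])/f,(p[1]-c['cy'])/f,1]); return T[:3,3],d/np.linalg.norm(d)
def onz(c,T,p,z):
    o,d=ray(c,T,p); return o+d*(z-o[2])/d[2]
def tri(rays):
    A=0;b=0
    for o,d in rays:
        P=np.eye(3)-np.outer(d,d); A=A+P; b=b+P@o
    return np.linalg.solve(A,b)
def proj(c,T,X):
    f=c['color'].shape[0]/2/np.tan(np.radians(c['fovy'])/2)
    p=np.linalg.inv(T)@np.append(X,1); return np.array([c['cx']+f*p[0]/p[2],c['cy']+f*p[1]/p[2]])
def save(c,n): cv2.imwrite('pics/'+n+'.png',c['color'][:,:,::-1])
E
python3 - <<'E'
from h import *
np.set_printoptions(precision=4,suppress=True)
s=get_state(); print(s['tcp_pos'],s['orientation'],s['clock'])
N=['vial_blue_mid','vial_yellow_mid','vial_white_mid','vial_red_mid','rack','rack_green_end','block','block_green_end','chip_box_mid','teal_jar_mid']
cs={}
for n in ['scene','side','wrist']:
    c=read_camera(n); save(c,n+'0'); cs[n]=c
    T=Tcam(c,s); print(n,c['fovy'],T[:3,3],T[:3,2])
for t in N:
    for n in cs:
        r=tip_of(t,cs[n]); print(t,n,[(np.round(x['point']).tolist(),round(x['p'],2),onz(cs[n],Tcam(cs[n],s),x['point'],0.03 if 'mid' in t else 0)[:2].round(3).tolist()) for x in r[:3]])
a=np.hstack([cs['scene']['color'],cs['side']['color']])
E
```

```text
[0.1547 0.5533 0.2414] [-0.0003  0.136   0.9907 -0.0009] 0.0
scene 42.79112752533793 [-0.2745  0.4344  0.7592] [ 0.7078 -0.3852 -0.5922]
side 54.753537731910136 [ 0.6    -0.77    0.5007] [ 0.0033  0.8551 -0.5185]
wrist 60.809946451860576 [0.09   0.5718 0.3731] [ 0.2581 -0.0736 -0.9633]
vial_blue_mid scene [([249.0, 216.0], 0.55, [0.501, 0.018])]
vial_blue_mid side [([211.0, 195.0], 0.38, [0.501, 0.013])]
vial_blue_mid wrist []
vial_yellow_mid scene [([235.0, 218.0], 0.74, [0.509, 0.052])]
vial_yellow_mid side [([212.0, 184.0], 0.39, [0.498, 0.066])]
vial_yellow_mid wrist []
vial_white_mid scene [([262.0, 208.0], 0.5, [0.511, -0.023])]
vial_white_mid side [([212.0, 202.0], 0.47, [0.507, -0.02])]
vial_white_mid wrist []
vial_red_mid scene [([219.0, 224.0], 0.55, [0.508, 0.093]), ([179.0, 222.0], 0.46, [0.559, 0.169])]
vial_red_mid side [([242.0, 168.0], 0.49, [0.572, 0.159]), ([214.0, 176.0], 0.39, [0.499, 0.111])]
vial_red_mid wrist []
rack scene [([240.0, 230.0], 0.8, [0.497, 0.043]), ([206.0, 247.0], 0.24, [0.484, 0.138])]
rack side [([214.0, 197.0], 0.74, [0.505, 0.049])]
rack wrist []
rack_green_end scene [([207.0, 244.0], 0.64, [0.492, 0.132]), ([262.0, 207.0], 0.64, [0.546, -0.044])]
rack_green_end side [([212.0, 180.0], 0.47, [0.489, 0.139])]
rack_green_end wrist []
block scene [([214.0, 194.0], 0.78, [0.654, 0.039])]
block side [([272.0, 202.0], 0.94, [0.653, 0.031])]
block wrist []
block_green_end scene [([180.0, 211.0], 0.62, [0.634, 0.14])]
block_green_end side [([267.0, 183.0], 0.42, [0.644, 0.133])]
block_green_end wrist []
chip_box_mid scene [([343.0, 208.0], 0.95, [0.416, -0.19])]
chip_box_mid side [([166.0, 262.0], 0.7, [0.442, -0.238])]
chip_box_mid wrist []
teal_jar_mid scene [([210.0, 152.0], 0.95, [0.798, -0.022]), ([263.0, 208.0], 0.42, [0.512, -0.024])]
teal_jar_mid side []
teal_jar_mid wrist []
```

View pics/scene0.png

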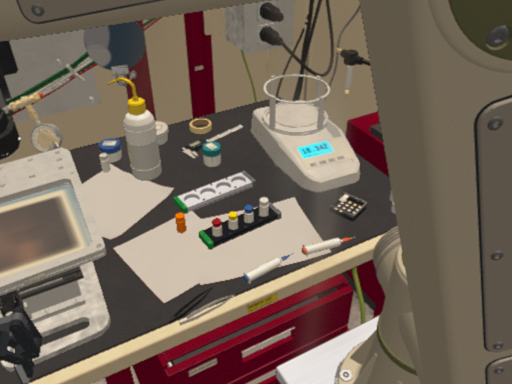

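View pics/side0.png

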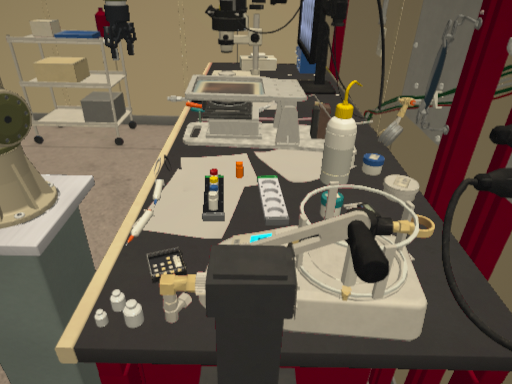

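The scene shows the rack with caps red (217,224), yellow (233,217), blue (248,212) and white (264,205), counted from its green cap at (207,238). The block's green cap is at (181,205). The orange vial at (181,222) stands alone off the rack, so it is the decoy. I'll go above the work for a close look.

jog_arm(
  moves=[
    {"slide":[-525,-375,0],"angular":[0,0,70],"fingers":0.0},
    {"slide":[-525,-375,0],"angular":[0,0,70],"fingers":0.0},
    {"slide":[-525,-375,0],"angular":[0,0,70],"fingers":0.0},
    {"slide":[-525,-375,0],"angular":[0,0,70],"fingers":0.0},
    {"slide":[-525,-375,0],"angular":[0,0,70],"fingers":0.0},
    {"slide":[-525,-375,0],"angular":[0,0,70],"fingers":0.0},
    {"slide":[-525,-375,0],"angular":[0,0,70],"fingers":0.0},
    {"slide":[-525,-375,0],"angular":[0,0,70],"fingers":0.0},
    {"slide":[-525,-375,0],"angular":[0,0,70],"fingers":0.0},
    {"slide":[-525,-375,0],"angular":[0,0,70],"fingers":0.0},
  ],
  squeeze=40,
)

```text
clock: 2.48
tcp_pos: [0.4171, 0.2274, 0.2427]
orientation: [0.0, 0.682, 0.732, 0.0]
wrist_force: [0.3, 0.5, 0.4]
finger_gap: 0.0855
grip_force: 0.0
```

jog_arm(
  moves=[
    {"slide":[-187,130,0],"fingers":0.0},
    {"slide":[-187,130,0],"fingers":0.0},
    {"slide":[-187,130,0],"fingers":0.0},
    {"slide":[-187,130,0],"fingers":0.0},
    {"slide":[-187,130,0],"fingers":0.0},
    {"slide":[-187,130,0],"fingers":0.0},
    {"slide":[-187,130,0],"fingers":0.0},
    {"slide":[-187,130,0],"fingers":0.0},
  ],
)

```text
schema error: expected keys fingers, slide, angular
```

Run:
```python
from h import *
np.set_printoptions(precision=4,suppress=True)
s=get_state(); print(s['tcp_pos'],s['orientation'],s['clock'],s['qvel'])
c=read_camera('wrist'); save(c,'w1'); T=Tcam(c,s); print(T[:3,3],c['tool_from_camera'])
np.savez('w1.npz',color=c['color'],T=T,fovy=c['fovy'],cx=c['cx'],cy=c['cy'])
for t in ['vial_blue_mid','vial_yellow_mid','vial_white_mid','vial_red_mid','rack','rack_green_end','block','block_green_end']:
        r=tip_of(t,c); print(t,[(np.round(x['point'],1).tolist(),round(x['p'],2),onz(c,T,x['point'],0.03 if 'mid' in t else 0)[:2].round(4).tolist()) for x in r[:3]])
```

```text
[0.4171 0.2274 0.2427] [0.0002 0.6818 0.7315 0.0005] 2.4833 [-1.0252  0.1409  0.1603  0.0122  0.0023  0.1033]
[0.4131 0.2954 0.3743] [[-0.0005 -0.9632 -0.2688  0.0681]
 [ 1.     -0.0003 -0.0008  0.0009]
 [ 0.0007 -0.2688  0.9632 -0.1316]
 [ 0.      0.      0.      1.    ]]
vial_blue_mid [([315.9, 334.5], 0.61, [0.5036, 0.0157])]
vial_yellow_mid [([323.3, 302.9], 0.58, [0.5073, 0.0615])]
vial_white_mid []
vial_red_mid [([386.9, 225.1], 0.89, [0.5665, 0.1668]), ([317.0, 270.1], 0.61, [0.4945, 0.105])]
rack [([316.2, 308.2], 0.75, [0.5071, 0.0324])]
rack_green_end [([318.8, 234.3], 0.57, [0.498, 0.1376])]
block []
block_green_end [([432.1, 243.9], 0.61, [0.6405, 0.1346])]
```

View pics/w1.png

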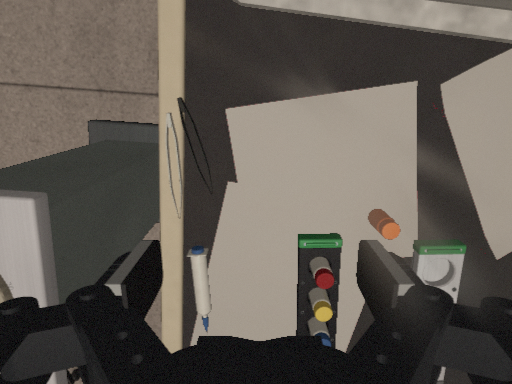

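jog_arm(
  moves=[
    {"slide":[-152,142,-20],"angular":[0,0,0],"fingers":0.0},
    {"slide":[-152,142,-20],"angular":[0,0,0],"fingers":0.0},
    {"slide":[-152,142,-20],"angular":[0,0,0],"fingers":0.0},
    {"slide":[-152,142,-20],"angular":[0,0,0],"fingers":0.0},
    {"slide":[-152,142,-20],"angular":[0,0,0],"fingers":0.0},
    {"slide":[-152,142,-20],"angular":[0,0,0],"fingers":0.0},
    {"slide":[-152,142,-20],"angular":[0,0,0],"fingers":0.0},
  ],
)

```text
clock: 3.52
tcp_pos: [0.5705, 0.088, 0.2616]
orientation: [-0.0, 0.68, 0.733, -0.0]
wrist_force: [-0.7, -0.3, 0.2]
finger_gap: 0.0855
grip_force: 0.0
```

```bash
cat > look.py <<'E'
from h import *
import sys,pickle
np.set_printoptions(precision=4,suppress=True)
s=get_state(); print(s['tcp_pos'],s['orientation'],s['clock'],s['qvel'])
c=read_camera('wrist'); save(c,sys.argv[1]); T=Tcam(c,s); pickle.dump((c,T),open(sys.argv[1]+'.pkl','wb'))
for t in ['vial_blue_mid','vial_yellow_mid','vial_white_mid','vial_red_mid','rack','rack_green_end','block','block_green_end']:
        r=tip_of(t,c); print(t,[(np.round(x['point'],1).tolist(),round(x['p'],2),onz(c,T,x['point'],0.03 if 'mid' in t else 0)[:2].round(4).tolist()) for x in r[:3]])
E
python3 look.py w2
```

```text
[0.5705 0.088  0.2616] [-0.0002  0.68    0.7332 -0.0001] 3.5167 [ 0.0387 -0.0367 -0.0469  0.0149  0.0093  0.0068]
vial_blue_mid [([200.7, 215.8], 0.62, [0.507, 0.0162])]
vial_yellow_mid [([197.5, 178.2], 0.94, [0.5022, 0.0617])]
vial_white_mid [([200.3, 245.5], 0.74, [0.5076, -0.0221]), ([432.5, 257.6], 0.62, [0.7915, -0.0169])]
vial_red_mid [([257.8, 85.8], 0.88, [0.5635, 0.1674]), ([194.0, 139.7], 0.72, [0.4972, 0.1053])]
rack [([203.5, 191.7], 0.68, [0.5048, 0.0371])]
rack_green_end [([200.3, 111.3], 0.72, [0.4982, 0.1349])]
block [([320.1, 202.2], 0.9, [0.652, 0.0343]), ([193.0, 142.4], 0.17, [0.4904, 0.0978])]
block_green_end [([322.0, 118.6], 0.82, [0.6413, 0.1372])]
```

View pics/w2.png

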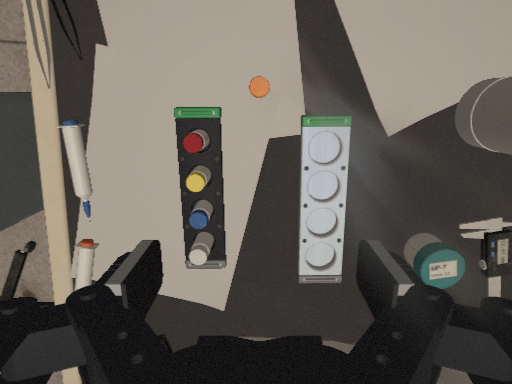

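The wrist view shows the rack with its green cap at (198,113) and caps red (194,142), yellow (196,182), blue (200,219) and white (199,256). The block has its green cap at (327,121) and wells at (324,147), (322,185), (321,221) and (320,255). The orange vial at (259,87) is outside the rack, and the jar is at (438,265). Next I'll measure caps and wells from pixels.

```bash
cat > seg.py <<'E'
from h import *
def blobs(c,box):
    x0,y0,x1,y1=box; hsv=cv2.cvtColor(c['color'],cv2.COLOR_RGB2HSV)
    rng={'red':[((0,130,50),(6,255,255)),((170,130,50),(180,255,255))],'yellow':[((22,120,80),(34,255,255))],'blue':[((100,120,40),(125,255,255))],'green':[((55,110,40),(85,255,255))]}
    o={}
    for k,v in rng.items():
        m=sum(cv2.inRange(hsv,a,b) for a,b in v); z=np.zeros_like(m); z[y0:y1,x0:x1]=m[y0:y1,x0:x1]
        n,l,st,ce=cv2.connectedComponentsWithStats(z)
        o[k]=[(st[i,:].tolist(),ce[i].round(1)) for i in range(1,n) if st[i,4]>60]
    return o
E
python3 - <<'E'
from seg import *; import pickle
c,T=pickle.load(open('w2.pkl','rb'))
for k,v in blobs(c,(160,95,370,300)).items():
    for st,ce in v: print(k,st,ce,onz(c,T,ce,.022 if k=='green' else .05).round(4))
g=cv2.cvtColor(c['color'],cv2.COLOR_RGB2GRAY)
m=np.zeros_like(g); m[108:290,290:362]=255
# block
b=cv2.inRange(cv2.cvtColor(c['color'],cv2.COLOR_RGB2HSV),(0,0,120),(180,60,255))&m
n,l,st,ce=cv2.connectedComponentsWithStats(b); i=1+st[1:,4].argmax(); print('block',st[i],ce[i],onz(c,T,ce[i],.018))
r=cv2.minAreaRect(np.argwhere(l==i)[:,::-1].astype(np.float32)); print(r)
print([onz(c,T,p,.018).round(4) for p in cv2.boxPoints(r)])
x=cv2.resize(c['color'][100:300,165:365],None,fx=3,fy=3,interpolation=cv2.INTER_CUBIC); cv2.imwrite('pics/crop2.png',x[:,:,::-1])
E
```

```text
red [182, 133, 21, 20, 320] [192.4 142.7] [0.4994 0.1048 0.05  ]
yellow [186, 172, 19, 20, 299] [195.2 181.9] [0.5033 0.0626 0.05  ]
blue [190, 210, 17, 19, 222] [198.  218.8] [0.5074 0.0201 0.05  ]
green [174, 107, 47, 12, 475] [197.2 112. ] [0.4986 0.135  0.022 ]
block [ 299  126   52  149 6433] [322.69205658 197.00886056] [0.65034998 0.04659189 0.018     ]
((323.50067138671875, 199.982177734375), (48.183563232421875, 149.6902618408203), 2.045408248901367)
[array([ 0.6302, -0.0585,  0.018 ]), array([0.6163, 0.1301, 0.018 ]), array([0.6708, 0.1322, 0.018 ]), array([ 0.6922, -0.0563,  0.018 ])]
```

View pics/crop2.png

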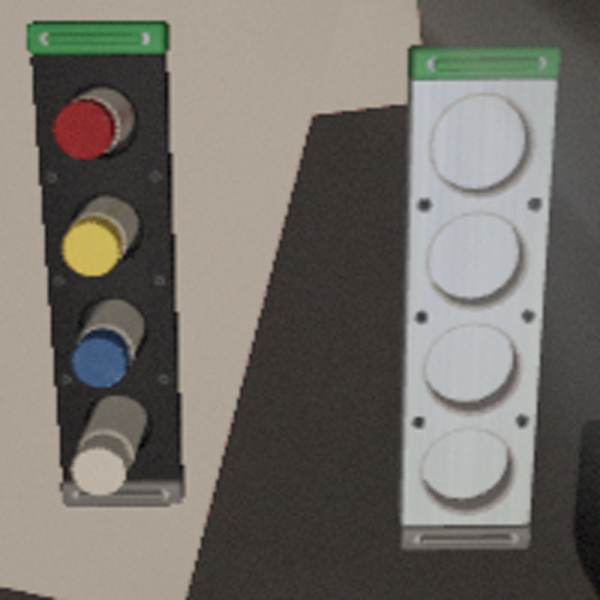

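```bash
cat > est.py <<'E'
from h import *; import pickle
np.set_printoptions(precision=4,suppress=True)
c,T=pickle.load(open('w2.pkl','rb'))
def f(p,z): return onz(c,T,np.array(p)/3+[165-1/3,100-1/3],z)
for nm,P,ys in (('block',[((424,205),(535,205)),((421,317),(528,316)),((419,422),(522,422)),((410,79),(559,79)),((402,525),(531,524))],[46,0,-46,94,-94]),
  ('rack',[((51,177),(155,177)),((58,281),(160,281)),((66,380),(165,379)),((33,55),(166,53)),((65,485),(183,483))],[42,0,-42,88,-88])):
    q=np.array([f((np.array(a)+b)/2,.018)[:2] for a,b in P]); y=np.array(ys)/1000
    A=np.c_[np.ones(5),y]; s=np.linalg.lstsq(A,q,rcond=None)[0]
    print(nm,'pts',q.tolist(),'\n centre',s[0],'dir',s[1],np.linalg.norm(s[1]),'res',(A@s-q).round(4).tolist())
    u=s[1]/np.linalg.norm(s[1]); print(' yaw',np.arctan2(-u[0],u[1]))
    for yy in ([.069,.023,-.023,-.069] if nm=='block' else [.063,.021,-.021,-.063]): print('  ',s[0]+u*yy)
print('caps top', [f(p,z) for p,z in (((84,129),.052),((92,247),.052),((100,358),.052),((99,469),.058))])
E
python3 est.py
```

```text
block pts [[0.6479654175532075, 0.08201111744494956], [0.6518243072153486, 0.036370072814554386], [0.6560136276424829, -0.00957816348638546], [0.6436398817304543, 0.1302645171142633], [0.6602948584559458, -0.057070701061627316]] 
 centre [0.6519 0.0364] dir [-0.0884  0.9963] 1.000196611331015 res [[-0.0001, 0.0002], [0.0001, 0.0], [-0.0, 0.0001], [0.0, -0.0002], [-0.0, -0.0002]]
 yaw 0.08847389520268616
   [0.6459 0.1051]
   [0.6499 0.0593]
   [0.654  0.0135]
   [ 0.658  -0.0323]
rack pts [[0.501224571164229, 0.08208555327707788], [0.5046727663820182, 0.04024579518954248], [0.5084671471988687, -0.0017120114812242682], [0.49873748057775213, 0.1286595249982552], [0.5134171774603964, -0.04891133992640154]] 
 centre [0.5053 0.0401] dir [-0.0839  1.0068] 1.010314501423595 res [[0.0006, 0.0003], [0.0006, -0.0002], [0.0004, -0.0005], [-0.0008, 0.0], [-0.0007, 0.0004]]
 yaw 0.08316839651935848
   [0.5001 0.1029]
   [0.5036 0.061 ]
   [0.507  0.0191]
   [ 0.5105 -0.0227]
caps top [array([0.5001, 0.1052, 0.052 ]), array([0.5038, 0.063 , 0.052 ]), array([0.5077, 0.0207, 0.052 ]), array([ 0.5095, -0.0215,  0.058 ])]
```

jog_arm(
  moves=[
    {"slide":[21,-69,130],"angular":[0,0,-0.6],"fingers":0.3},
    {"slide":[21,-69,130],"angular":[0,0,-0.6],"fingers":0.3},
    {"slide":[21,-69,130],"angular":[0,0,-0.6],"fingers":0.3},
    {"slide":[21,-69,130],"angular":[0,0,-0.6],"fingers":0.3},
    {"slide":[21,-69,130],"angular":[0,0,-0.6],"fingers":0.3},
    {"slide":[21,-69,130],"angular":[0,0,-0.6],"fingers":0.3},
  ],
)

```text
clock: 4.47
tcp_pos: [0.4981, 0.1044, 0.1321]
orientation: [-0.001, 0.676, 0.737, -0.001]
wrist_force: [1.1, -0.0, 0.9]
finger_gap: 0.0598
grip_force: 0.0
```

Run:
```python
from seg import *; import pickle
np.set_printoptions(precision=4,suppress=True)
s=get_state(); print(s['tcp_pos'],s['orientation'],s['clock'],s['finger_gap'])
c=read_camera('wrist'); save(c,'w3'); T=Tcam(c,s); c2,T2=pickle.load(open('w2.pkl','rb'))
b2=blobs(c2,(160,95,370,300))
for k,v in blobs(c,(60,0,480,384)).items():
    for st,ce in v:
        print(k,st,ce, tri([ray(c,T,ce),ray(c2,T2,b2[k][0][1])]))
```

```text
[0.4981 0.1044 0.1321] [-0.0005  0.6755  0.7373 -0.0006] 4.4667 0.059839281063822
red [246, 184, 30, 32, 743] [260.6 199.4] [0.4995 0.1049 0.0497]
yellow [247, 239, 29, 32, 702] [260.5 255.2] [0.5031 0.0622 0.0484]
blue [62, 156, 22, 9, 136] [ 72.5 160.2] [0.5832 0.1963 0.4438]
blue [89, 268, 11, 22, 126] [ 94.8 277.7] [0.5265 0.1517 0.2911]
blue [248, 291, 27, 31, 588] [260.7 305.6] [0.507  0.019  0.0467]
green [227, 140, 68, 18, 1121] [260.2 148.4] [0.4968 0.1344 0.0121]
green [443, 154, 37, 17, 490] [464.3 161.2] [0.5325 0.1546 0.2023]
```

View pics/w3.png

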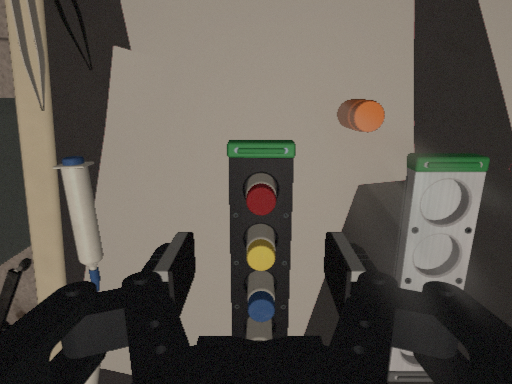

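The caps stand at about z 0.05 as the text says: red (261,199), yellow (260,255), blue (261,306). The fingers straddle the row evenly. Red, nearest the green cap, is first.

jog_arm(
  moves=[
    {"slide":[0,1.5,40],"angular":[0,0,0],"fingers":0.3},
    {"slide":[0,1.5,75],"angular":[0,0,0],"fingers":0.3},
    {"slide":[0,1.5,95],"angular":[0,0,0],"fingers":0.3},
    {"slide":[0,1.5,95],"angular":[0,0,0],"fingers":0.3},
    {"slide":[0,1.5,95],"angular":[0,0,0],"fingers":0.3},
    {"slide":[0,1.5,95],"angular":[0,0,0],"fingers":0.9},
    {"slide":[0,1.5,95],"angular":[0,0,0],"fingers":0.9},
    {"slide":[0,1.5,95],"angular":[0,0,0],"fingers":0.9},
    {"slide":[0,1.5,95],"angular":[0,0,0],"fingers":0.9},
    {"slide":[0,1.5,95],"angular":[0,0,0],"fingers":0.9},
  ],
  squeeze=40,
)

```text
clock: 5.35
tcp_pos: [0.502, 0.1043, 0.0391]
orientation: [0.001, 0.676, 0.737, 0.001]
wrist_force: [-0.5, -1.1, 6.9]
finger_gap: 0.0202
grip_force: 38.5
```

Run:
```python
from h import *
s=get_state(); print(s['tcp_pos'],s['wrist_force'],s['finger_gap'],s['grip_force'],s['clock'])
c=read_camera('side'); cv2.imwrite('pics/s1.png',cv2.resize(c['color'][90:240,150:310],None,fx=4,fy=4,interpolation=cv2.INTER_CUBIC)[:,:,::-1])
```

```text
[0.50202735 0.10428514 0.03912607] [-0.48887046 -1.13485029  6.91374536] 0.020245496119788892 38.47796938091051 5.35
```

View pics/s1.png

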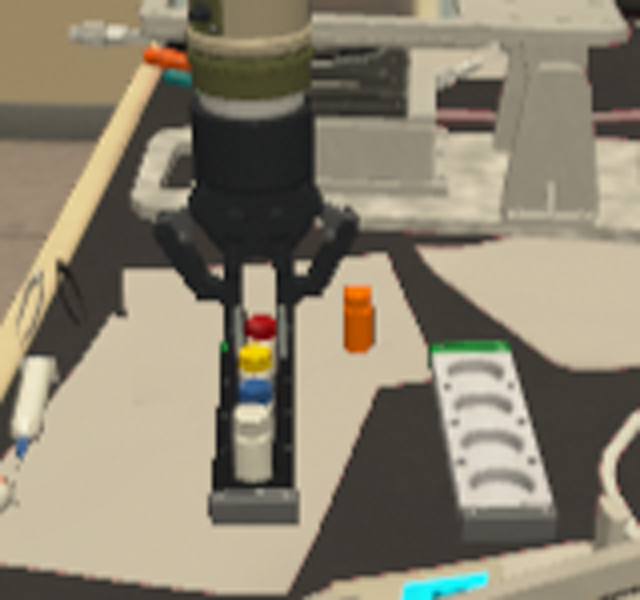

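The side view shows the fingers around the red-capped vial at (262,328 in the crop), and the other three undisturbed. I'll lift slightly and check.

jog_arm(
  moves=[
    {"slide":[0,0,-4],"angular":[0,0,0],"fingers":0.9},
    {"slide":[0,0,-8],"angular":[0,0,0],"fingers":0.9},
    {"slide":[0,0,-12],"angular":[0,0,0],"fingers":0.9},
    {"slide":[0,0,-12],"angular":[0,0,0],"fingers":0.9},
    {"slide":[0,0,-12],"angular":[0,0,0],"fingers":0.9},
  ],
)

```text
clock: 5.82
tcp_pos: [0.5008, 0.1043, 0.0497]
orientation: [0.0, 0.676, 0.737, 0.0]
wrist_force: [0.2, -0.8, -0.5]
finger_gap: 0.0201
grip_force: 38.7
```

Run:
```python
from h import *
s=get_state(); print(s['tcp_pos'],s['wrist_force'],s['finger_gap'],s['grip_force'],s['clock'])
a=read_camera('side')['color'][120:190,170:250]; b=read_camera('wrist')['color'][130:330,150:370]
cv2.imwrite('pics/s2.png',np.hstack([cv2.resize(a,(460,400),interpolation=cv2.INTER_CUBIC),cv2.resize(b,(340,400))])[:,:,::-1])
```

```text
[0.50077263 0.10433392 0.04968142] [ 0.24724196 -0.75621457 -0.51701275] 0.020102340116534896 38.70039149798686 5.8167
```

View pics/s2.png

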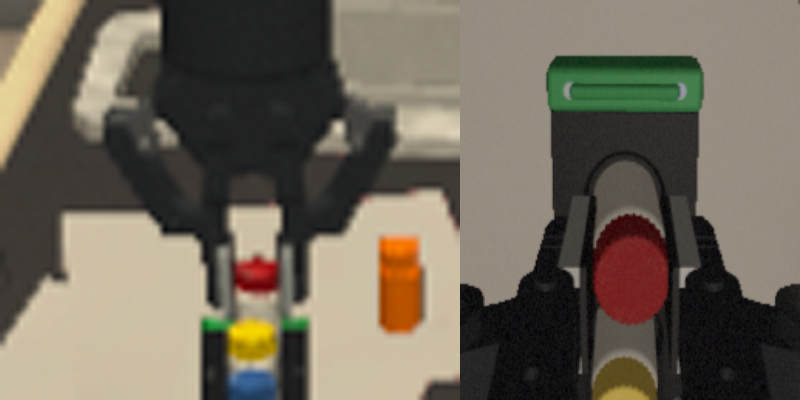

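The red vial is held upright and clear of its neighbours. Carrying it across to well 1.

jog_arm(
  moves=[
    {"slide":[0,0,-25],"angular":[0,0,0],"fingers":0.9},
    {"slide":[-2,25,-25],"angular":[0,0,0],"fingers":0.9},
    {"slide":[-5,60,-25],"angular":[0,0,0],"fingers":0.9},
    {"slide":[-8,95,-25],"angular":[0,0,0],"fingers":0.9},
    {"slide":[-10,125,-25],"angular":[0,0,0],"fingers":0.9},
    {"slide":[-12,145,-25],"angular":[0,0,0],"fingers":0.9},
    {"slide":[-12,145,-25],"angular":[0,0,0],"fingers":0.9},
    {"slide":[-12,145,-25],"angular":[0,0,0],"fingers":0.9},
    {"slide":[-12,145,-25],"angular":[0,0,0],"fingers":0.9},
  ],
)

```text
clock: 6.67
tcp_pos: [0.6447, 0.1049, 0.0734]
orientation: [-0.001, 0.676, 0.737, -0.001]
wrist_force: [-1.4, -0.0, -0.2]
finger_gap: 0.0203
grip_force: 38.8
```

Run:
```python
from h import *
s=get_state(); print(s['tcp_pos'],s['orientation'],s['finger_gap'],s['grip_force'],s['clock'])
c=read_camera('wrist'); cv2.imwrite('pics/w4.png',c['color'][100:384,100:420,::-1])
T=Tcam(c,s)
for w in [(.6459,.1051),(.6499,.0593)]: print(proj(c,T,[*w,.006])-[100,100],proj(c,T,[*w,.018])-[100,100])
```

```text
[0.64465925 0.10487539 0.07336691] [-0.00093298  0.67577555  0.7371064  -0.00083225] 0.020299549178700818 38.809051573625766 6.6667
[160.3427618  107.09372367] [160.3454521  113.50020441]
[160.33858239 171.23182394] [160.34088584 180.7807597 ]
```

View pics/w4.png

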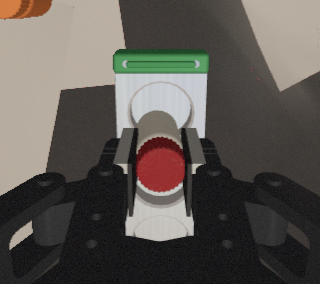

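The vial hangs centred over well 1, which appears at (161,110) where predicted. Lowering and releasing.

jog_arm(
  moves=[
    {"slide":[0,1,15],"angular":[0,0,0],"fingers":0.9},
    {"slide":[0,1,26],"angular":[0,0,0],"fingers":0.9},
    {"slide":[0,1,34],"angular":[0,0,0],"fingers":0.9},
    {"slide":[0,1,35],"angular":[0,0,0],"fingers":0.9},
    {"slide":[0,1,35],"angular":[0,0,0],"fingers":0.9},
  ],
)

```text
clock: 7.13
tcp_pos: [0.6455, 0.105, 0.0388]
orientation: [-0.001, 0.676, 0.737, -0.001]
wrist_force: [0.1, -0.3, -0.6]
finger_gap: 0.02
grip_force: 39.0
```

jog_arm(
  moves=[
    {"slide":[0,0,1],"angular":[0,0,0],"fingers":0.9},
    {"slide":[0,0,1],"angular":[0,0,0],"fingers":0.9},
    {"slide":[0,0,1],"angular":[0,0,0],"fingers":0.55},
    {"slide":[0,0,1],"angular":[0,0,0],"fingers":0.5},
    {"slide":[0,0,1],"angular":[0,0,0],"fingers":0.4},
    {"slide":[0,0,1],"angular":[0,0,0],"fingers":0.4},
    {"slide":[0,0,-10],"angular":[0,0,0],"fingers":0.4},
    {"slide":[0,0,-40],"angular":[0,0,0],"fingers":0.4},
    {"slide":[0,0,-60],"angular":[0,0,0],"fingers":0.3},
    {"slide":[0,0,-60],"angular":[0,0,0],"fingers":0.3},
  ],
)

```text
clock: 7.97
tcp_pos: [0.6502, 0.1052, 0.1052]
orientation: [0.003, 0.676, 0.737, 0.003]
wrist_force: [1.2, 0.5, 0.7]
finger_gap: 0.0597
grip_force: 0.0
```

Run:
```python
from h import *
s=get_state(); print(s['tcp_pos'],s['orientation'],s['finger_gap'],s['clock'])
c=read_camera('wrist'); cv2.imwrite('pics/w5.png',c['color'][:,:,::-1])
```

```text
[0.65020746 0.10515425 0.10522562] [0.00302182 0.67574773 0.73712043 0.00305646] 0.05968958824311275 7.9667
```

View pics/w5.png

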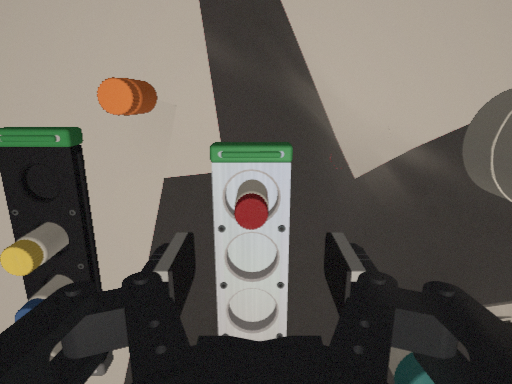

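Red stands upright in well 1 at (251,205), rack hole 1 is empty, and yellow at (25,257) is next.

jog_arm(
  moves=[
    {"slide":[-10,-40,0],"angular":[0,0,0],"fingers":0.3},
    {"slide":[-20,-78,0],"angular":[0,0,0],"fingers":0.3},
    {"slide":[-30,-115,0],"angular":[0,0,0],"fingers":0.3},
    {"slide":[-30,-145,0],"angular":[0,0,0],"fingers":0.3},
    {"slide":[-30,-145,0],"angular":[0,0,0],"fingers":0.3},
    {"slide":[-30,-145,0],"angular":[0,0,0],"fingers":0.3},
    {"slide":[-30,-145,20],"angular":[0,0,0],"fingers":0.3},
    {"slide":[-30,-145,40],"angular":[0,0,0],"fingers":0.3},
    {"slide":[-30,-145,40],"angular":[0,0,0],"fingers":0.3},
    {"slide":[-30,-145,40],"angular":[0,0,0],"fingers":0.3},
  ],
)

```text
clock: 8.85
tcp_pos: [0.5053, 0.0627, 0.0586]
orientation: [-0.001, 0.676, 0.737, -0.001]
wrist_force: [-0.2, -0.9, -0.2]
finger_gap: 0.0596
grip_force: 0.0
```

jog_arm(
  moves=[
    {"slide":[0,-1.5,12],"angular":[0,0,0],"fingers":0.3},
    {"slide":[0,-1.5,21],"angular":[0,0,0],"fingers":0.3},
    {"slide":[0,-1.5,21],"angular":[0,0,0],"fingers":0.3},
    {"slide":[0,-1.5,21],"angular":[0,0,0],"fingers":0.9},
    {"slide":[0,-1.5,21],"angular":[0,0,0],"fingers":0.9},
    {"slide":[0,-1.5,21],"angular":[0,0,0],"fingers":0.9},
    {"slide":[0,-1.5,21],"angular":[0,0,0],"fingers":0.9},
    {"slide":[0,-1.5,21],"angular":[0,0,0],"fingers":0.9},
    {"slide":[0,-1.5,21],"angular":[0,0,0],"fingers":0.9},
  ],
)

```text
clock: 9.6
tcp_pos: [0.5042, 0.0624, 0.039]
orientation: [0.0, 0.676, 0.737, 0.0]
wrist_force: [-0.4, 0.2, 4.1]
finger_gap: 0.0201
grip_force: 39.2
```

jog_arm(
  moves=[
    {"slide":[0,0,-18],"angular":[0,0,0],"fingers":0.9},
    {"slide":[0,0,-36],"angular":[0,0,0],"fingers":0.9},
    {"slide":[-3,25,-36],"angular":[0,0,0],"fingers":0.9},
    {"slide":[-6,60,-36],"angular":[0,0,0],"fingers":0.9},
    {"slide":[-10,95,-36],"angular":[0,0,0],"fingers":0.9},
    {"slide":[-14,125,-36],"angular":[0,0,0],"fingers":0.9},
    {"slide":[-16,145,-36],"angular":[0,0,0],"fingers":0.9},
    {"slide":[-16,145,-36],"angular":[0,0,0],"fingers":0.9},
    {"slide":[-16,145,-36],"angular":[0,0,0],"fingers":0.9},
    {"slide":[-16,145,-36],"angular":[0,0,0],"fingers":0.9},
  ],
)

```text
clock: 10.43
tcp_pos: [0.6482, 0.0591, 0.0735]
orientation: [-0.001, 0.676, 0.737, -0.001]
wrist_force: [-0.5, -0.2, -0.7]
finger_gap: 0.0199
grip_force: 39.3
```

jog_arm(
  moves=[
    {"slide":[0,1,15],"angular":[0,0,0],"fingers":0.9},
    {"slide":[0,1,26],"angular":[0,0,0],"fingers":0.9},
    {"slide":[0,1,34],"angular":[0,0,0],"fingers":0.9},
    {"slide":[0,1,36],"angular":[0,0,0],"fingers":0.9},
    {"slide":[0,1,36],"angular":[0,0,0],"fingers":0.9},
    {"slide":[0,1,36],"angular":[0,0,0],"fingers":0.9},
  ],
)

```text
clock: 10.93
tcp_pos: [0.6487, 0.0592, 0.0387]
orientation: [-0.001, 0.676, 0.737, -0.001]
wrist_force: [-3.3, -0.2, 5.7]
finger_gap: 0.0195
grip_force: 39.3
```

jog_arm(
  moves=[
    {"slide":[0,0,0],"angular":[0,0,0],"fingers":0.55},
    {"slide":[0,0,0],"angular":[0,0,0],"fingers":0.5},
    {"slide":[0,0,0],"angular":[0,0,0],"fingers":0.4},
    {"slide":[0,0,0],"angular":[0,0,0],"fingers":0.4},
    {"slide":[0,0,-10],"angular":[0,0,0],"fingers":0.4},
    {"slide":[0,0,-40],"angular":[0,0,0],"fingers":0.3},
    {"slide":[0,0,-60],"angular":[0,0,0],"fingers":0.3},
    {"slide":[0,0,-60],"angular":[0,0,0],"fingers":0.3},
    {"slide":[0,0,-60],"angular":[0,0,0],"fingers":0.3},
  ],
)

```text
clock: 11.68
tcp_pos: [0.6519, 0.0591, 0.1006]
orientation: [0.002, 0.676, 0.737, 0.001]
wrist_force: [-0.0, -0.3, -1.5]
finger_gap: 0.0599
grip_force: 0.0
```

Run:
```python
from seg import *
s=get_state(); print(s['tcp_pos'],s['orientation'],s['finger_gap'],s['clock'])
c=read_camera('wrist'); T=Tcam(c,s); cv2.imwrite('pics/w6.png',c['color'][:,:,::-1])
for k,v in blobs(c,(0,0,512,384)).items():
    for st,ce in v: print(k,st,ce,onz(c,T,ce,.049).round(4))
```

```text
[0.65190219 0.05907676 0.10057612] [0.00152803 0.67576897 0.73711065 0.00136073] 0.059931404133825944 11.6833
red [237, 119, 36, 37, 1017] [254.5 136.7] [0.6462 0.1056 0.049 ]
yellow [237, 196, 34, 37, 972] [253.2 214.4] [0.6492 0.0597 0.049 ]
blue [0, 239, 42, 35, 867] [ 21.8 255. ] [0.5096 0.0212 0.049 ]
green [0, 53, 73, 22, 1433] [34.7 63.3] [0.5283 0.1338 0.049 ]
green [210, 72, 57, 19, 668] [230.2  81.7] [0.6309 0.1335 0.049 ]
```

View pics/w6.png

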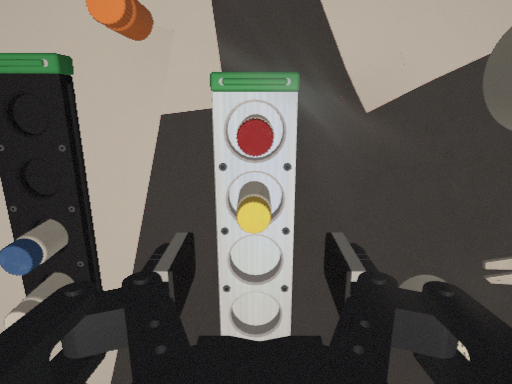

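Red (255,137) and yellow (254,214) stand centred in wells 1 and 2. Blue at (22,255) is next.

jog_arm(
  moves=[
    {"slide":[-9,-40,0],"angular":[0,0,0],"fingers":0.3},
    {"slide":[-18,-78,0],"angular":[0,0,0],"fingers":0.3},
    {"slide":[-27,-115,0],"angular":[0,0,0],"fingers":0.3},
    {"slide":[-27,-146,0],"angular":[0,0,0],"fingers":0.3},
    {"slide":[-27,-146,0],"angular":[0,0,0],"fingers":0.3},
    {"slide":[-27,-146,0],"angular":[0,0,0],"fingers":0.3},
    {"slide":[-27,-146,20],"angular":[0,0,0],"fingers":0.3},
    {"slide":[-27,-146,38],"angular":[0,0,0],"fingers":0.3},
    {"slide":[-27,-146,38],"angular":[0,0,0],"fingers":0.3},
    {"slide":[-27,-146,38],"angular":[0,0,0],"fingers":0.3},
  ],
)

```text
clock: 12.57
tcp_pos: [0.5072, 0.0197, 0.0593]
orientation: [-0.001, 0.676, 0.737, -0.001]
wrist_force: [-0.2, -0.2, -0.1]
finger_gap: 0.0599
grip_force: 0.0
```

jog_arm(
  moves=[
    {"slide":[0,0,12],"angular":[0,0,0],"fingers":0.3},
    {"slide":[0,0,21],"angular":[0,0,0],"fingers":0.3},
    {"slide":[0,0,21],"angular":[0,0,0],"fingers":0.3},
    {"slide":[0,0,21],"angular":[0,0,0],"fingers":0.9},
    {"slide":[0,0,21],"angular":[0,0,0],"fingers":0.9},
    {"slide":[0,0,21],"angular":[0,0,0],"fingers":0.9},
    {"slide":[0,0,21],"angular":[0,0,0],"fingers":0.9},
    {"slide":[0,0,21],"angular":[0,0,0],"fingers":0.9},
    {"slide":[0,0,21],"angular":[0,0,0],"fingers":0.9},
  ],
)

```text
clock: 13.32
tcp_pos: [0.5078, 0.0195, 0.04]
orientation: [0.0, 0.676, 0.737, 0.0]
wrist_force: [-1.9, -0.6, 4.5]
finger_gap: 0.0199
grip_force: 39.1
```

jog_arm(
  moves=[
    {"slide":[0,0,-18],"angular":[0,0,0],"fingers":0.9},
    {"slide":[0,0,-36],"angular":[0,0,0],"fingers":0.9},
    {"slide":[-3,25,-36],"angular":[0,0,0],"fingers":0.9},
    {"slide":[-7,60,-36],"angular":[0,0,0],"fingers":0.9},
    {"slide":[-12,95,-36],"angular":[0,0,0],"fingers":0.9},
    {"slide":[-16,125,-36],"angular":[0,0,0],"fingers":0.9},
    {"slide":[-19,146,-36],"angular":[0,0,0],"fingers":0.9},
    {"slide":[-19,146,-36],"angular":[0,0,0],"fingers":0.9},
    {"slide":[-19,146,-36],"angular":[0,0,0],"fingers":0.9},
    {"slide":[-19,146,-36],"angular":[0,0,0],"fingers":0.9},
  ],
)

```text
clock: 14.15
tcp_pos: [0.6532, 0.0134, 0.0746]
orientation: [-0.001, 0.676, 0.737, -0.001]
wrist_force: [0.0, 0.3, -0.5]
finger_gap: 0.02
grip_force: 39.2
```

jog_arm(
  moves=[
    {"slide":[0,0,15],"angular":[0,0,0],"fingers":0.9},
    {"slide":[0,0,26],"angular":[0,0,0],"fingers":0.9},
    {"slide":[0,0,34],"angular":[0,0,0],"fingers":0.9},
    {"slide":[0,0,36],"angular":[0,0,0],"fingers":0.9},
    {"slide":[0,0,36],"angular":[0,0,0],"fingers":0.9},
    {"slide":[0,0,36],"angular":[0,0,0],"fingers":0.9},
  ],
)

```text
clock: 14.65
tcp_pos: [0.6531, 0.0134, 0.0395]
orientation: [-0.001, 0.676, 0.737, -0.0]
wrist_force: [-2.0, -0.4, 3.3]
finger_gap: 0.0193
grip_force: 39.2
```

jog_arm(
  moves=[
    {"slide":[0,0,0],"angular":[0,0,0],"fingers":0.55},
    {"slide":[0,0,0],"angular":[0,0,0],"fingers":0.5},
    {"slide":[0,0,0],"angular":[0,0,0],"fingers":0.4},
    {"slide":[0,0,0],"angular":[0,0,0],"fingers":0.4},
    {"slide":[0,0,-10],"angular":[0,0,0],"fingers":0.4},
    {"slide":[0,0,-40],"angular":[0,0,0],"fingers":0.3},
    {"slide":[0,0,-60],"angular":[0,0,0],"fingers":0.3},
    {"slide":[0,0,-60],"angular":[0,0,0],"fingers":0.3},
    {"slide":[0,0,-60],"angular":[0,0,0],"fingers":0.3},
  ],
)

```text
clock: 15.4
tcp_pos: [0.656, 0.0131, 0.1017]
orientation: [0.002, 0.676, 0.737, 0.001]
wrist_force: [-0.5, -0.2, -0.5]
finger_gap: 0.0599
grip_force: 0.0
```

Run:
```python
from seg import *
s=get_state(); print(s['tcp_pos'],s['orientation'],s['finger_gap'],s['clock'])
c=read_camera('wrist'); T=Tcam(c,s); cv2.imwrite('pics/w7.png',c['color'][:,:,::-1])
for k,v in blobs(c,(0,0,512,384)).items():
    for st,ce in v: print(k,st,ce,onz(c,T,ce,.049).round(4))
```

```text
[0.65599189 0.01313658 0.10172459] [0.00169343 0.67577162 0.73710793 0.00132453] 0.05987503414038409 15.4
red [235, 26, 39, 37, 1010] [254.8  44.2] [0.6465 0.1073 0.049 ]
yellow [235, 119, 36, 37, 994] [252.7 136.9] [0.6493 0.0593 0.049 ]
blue [239, 197, 32, 35, 717] [254.7 212.9] [0.6541 0.0144 0.049 ]
green [207, 0, 95, 10, 897] [254.    4.6] [0.6446 0.1257 0.049 ]
```

View pics/w7.png

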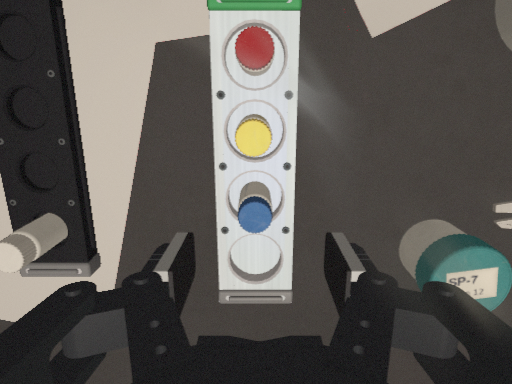

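Three are placed and white, around (12,255), is the last.

jog_arm(
  moves=[
    {"slide":[-8,-40,0],"angular":[0,0,0],"fingers":0.3},
    {"slide":[-16,-78,0],"angular":[0,0,0],"fingers":0.3},
    {"slide":[-23,-115,0],"angular":[0,0,0],"fingers":0.3},
    {"slide":[-23,-147,0],"angular":[0,0,0],"fingers":0.3},
    {"slide":[-23,-147,0],"angular":[0,0,0],"fingers":0.3},
    {"slide":[-23,-147,0],"angular":[0,0,0],"fingers":0.3},
    {"slide":[-23,-147,15],"angular":[0,0,0],"fingers":0.3},
    {"slide":[-23,-147,30],"angular":[0,0,0],"fingers":0.3},
    {"slide":[-23,-147,30],"angular":[0,0,0],"fingers":0.3},
    {"slide":[-23,-147,30],"angular":[0,0,0],"fingers":0.3},
  ],
)

```text
clock: 16.28
tcp_pos: [0.5101, -0.0222, 0.0685]
orientation: [-0.001, 0.676, 0.737, -0.0]
wrist_force: [0.3, 0.5, 0.5]
finger_gap: 0.0601
grip_force: 0.0
```

jog_arm(
  moves=[
    {"slide":[0,0,12],"angular":[0,0,0],"fingers":0.3},
    {"slide":[0,0,25],"angular":[0,0,0],"fingers":0.3},
    {"slide":[0,0,25],"angular":[0,0,0],"fingers":0.3},
    {"slide":[0,0,25],"angular":[0,0,0],"fingers":0.9},
    {"slide":[0,0,25],"angular":[0,0,0],"fingers":0.9},
    {"slide":[0,0,25],"angular":[0,0,0],"fingers":0.9},
    {"slide":[0,0,25],"angular":[0,0,0],"fingers":0.9},
    {"slide":[0,0,25],"angular":[0,0,0],"fingers":0.9},
    {"slide":[0,0,25],"angular":[0,0,0],"fingers":0.9},
  ],
)

```text
clock: 17.03
tcp_pos: [0.5107, -0.0225, 0.0453]
orientation: [0.001, 0.676, 0.737, 0.001]
wrist_force: [-0.4, 1.3, 4.7]
finger_gap: 0.0201
grip_force: 39.1
```

jog_arm(
  moves=[
    {"slide":[0,0,-18],"angular":[0,0,0],"fingers":0.9},
    {"slide":[0,0,-36],"angular":[0,0,0],"fingers":0.9},
    {"slide":[-4,25,-36],"angular":[0,0,0],"fingers":0.9},
    {"slide":[-9,60,-36],"angular":[0,0,0],"fingers":0.9},
    {"slide":[-15,95,-36],"angular":[0,0,0],"fingers":0.9},
    {"slide":[-20,125,-36],"angular":[0,0,0],"fingers":0.9},
    {"slide":[-23,147,-36],"angular":[0,0,0],"fingers":0.9},
    {"slide":[-23,147,-36],"angular":[0,0,0],"fingers":0.9},
    {"slide":[-23,147,-36],"angular":[0,0,0],"fingers":0.9},
    {"slide":[-23,147,-36],"angular":[0,0,0],"fingers":0.9},
  ],
)

```text
clock: 17.87
tcp_pos: [0.6572, -0.0324, 0.0796]
orientation: [-0.001, 0.676, 0.737, -0.001]
wrist_force: [-0.1, 0.6, 0.3]
finger_gap: 0.0198
grip_force: 39.3
```

jog_arm(
  moves=[
    {"slide":[0,0,15],"angular":[0,0,0],"fingers":0.9},
    {"slide":[0,0,26],"angular":[0,0,0],"fingers":0.9},
    {"slide":[0,0,34],"angular":[0,0,0],"fingers":0.9},
    {"slide":[0,0,36],"angular":[0,0,0],"fingers":0.9},
    {"slide":[0,0,36],"angular":[0,0,0],"fingers":0.9},
    {"slide":[0,0,36],"angular":[0,0,0],"fingers":0.9},
  ],
)

```text
clock: 18.37
tcp_pos: [0.6569, -0.0324, 0.0448]
orientation: [-0.001, 0.676, 0.737, -0.001]
wrist_force: [-2.7, -1.0, 5.6]
finger_gap: 0.0198
grip_force: 39.0
```

jog_arm(
  moves=[
    {"slide":[0,0,0],"angular":[0,0,0],"fingers":0.55},
    {"slide":[0,0,0],"angular":[0,0,0],"fingers":0.5},
    {"slide":[0,0,0],"angular":[0,0,0],"fingers":0.4},
    {"slide":[0,0,0],"angular":[0,0,0],"fingers":0.4},
    {"slide":[0,0,-10],"angular":[0,0,0],"fingers":0.4},
    {"slide":[0,0,-40],"angular":[0,0,0],"fingers":0.3},
    {"slide":[0,0,-80],"angular":[0,0,0],"fingers":0.3},
    {"slide":[60,-30,-120],"angular":[0,0,0],"fingers":0.3},
    {"slide":[60,-30,-120],"angular":[0,0,0],"fingers":0.3},
    {"slide":[60,-30,-120],"angular":[0,0,0],"fingers":0.3},
  ],
)

```text
clock: 19.2
tcp_pos: [0.623, 0.0284, 0.1702]
orientation: [0.002, 0.674, 0.738, 0.002]
wrist_force: [0.3, 0.1, 0.7]
finger_gap: 0.0597
grip_force: 0.0
```

Run:
```python
from seg import *
s=get_state(); print(s['tcp_pos'],s['orientation'],s['finger_gap'],s['clock'])
c=read_camera('wrist'); T=Tcam(c,s); cv2.imwrite('pics/w8.png',c['color'][:,:,::-1])
for k,v in blobs(c,(0,0,512,384)).items():
    for st,ce in v: print(k,st,ce,onz(c,T,ce,.049).round(4))
for w in [(.6459,.1051),(.6499,.0593),(.654,.0135),(.658,-.0323)]: print(proj(c,T,[*w,.052]).round(),proj(c,T,[*w,.058]).round())
```

```text
[0.62300606 0.02839411 0.17018461] [0.0016252  0.67442636 0.73833623 0.00246131] 0.05972715406336934 19.2
yellow [282, 137, 26, 27, 498] [294.1 150. ] [0.6488 0.0594 0.049 ]
blue [282, 194, 24, 25, 351] [293.1 204.9] [0.6533 0.0147 0.049 ]
green [79, 26, 71, 19, 1051] [114.   33.7] [0.512  0.1302 0.049 ]
green [274, 42, 19, 7, 78] [284.   44.3] [0.6326 0.1342 0.049 ]
green [297, 42, 33, 15, 224] [316.6  46.6] [0.6561 0.1348 0.049 ]
[298.  88.] [299.  88.]
[296. 151.] [297. 152.]
[294. 208.] [295. 210.]
[292. 259.] [293. 263.]
```

View pics/w8.png

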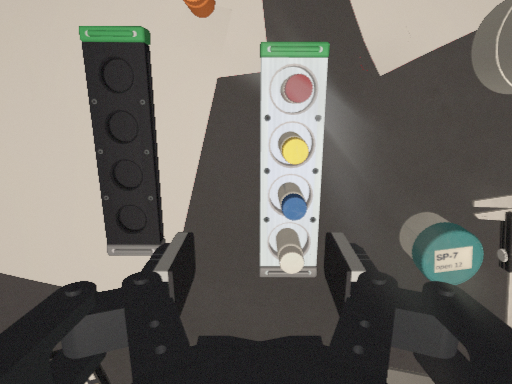

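All four stand upright and centred in order: red (298,88), yellow (295,151), blue (294,207), white (291,262), each within about 1–2 px of its predicted place. The rack is empty and the gripper is clear.

```bash
python3 -c "
from workcell import *
print(hand_in())"
```

```text
the job is handed in; nothing more can be done
None
```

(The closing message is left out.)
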